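Zero the balance and start the run at the control station

TASK

The sample is loaded: use the grey three-button control station on the worktop to zero the balance and then start the run. From above, first push its square key fully down and let it spring back up, then do the same with its wide round mushroom-headed button; do not press the small round button.

Things in the scene. Friction and masses are not known exactly. Their poses are not given: they have to be found in the camera images.
- square_key_top (a point): Centre of the top of the square key (moves straight down with it): black, 24 x 24 mm, 12 mm above the station's plate, 57 mm above the worktop. A spring returns it: it begins to move at about 1.5 N and is fully down, 6 mm, at about 4.5 N. The three buttons stand in one row along the station, 62 mm apart, in any order. z is up, y along the row.
- start_button_top (a point): Centre of the top of the start button (moves straight down with it): black round mushroom head 40 mm across (flat top 32 mm), 22 mm above the plate, 67 mm above the worktop. A spring returns it: it begins to move at about 1.5 N and is fully down, 6 mm, at about 4.5 N. The station is a fixed grey box 90 x 205 mm, its plate 45 mm above the worktop, turned up to 26 degrees. z is up, y along the row.
- small_button_top (a point): Centre of the top of the small round button, not to be pressed: black, flat, 17 mm across, 12 mm above the station's plate, 57 mm above the worktop. Same spring and 6 mm travel.

How it is judged:
By the outcome, as a careful person would: the job done as asked, in the order asked, and still so for the second after the job is handed in, with the robot touching nothing.
It also fails if it takes over 35 s, if anything falls off the work surface, if the arm or the gripper's body presses on something with over 40 N, if the wrist force passes 120 N, or if a joint passes its speed limit or range.

ROBOT

A 6-joint arm with a two-finger parallel gripper is mounted at the origin on a cart in front of the work surface, level with it; the furniture and walls round the work are solid. World frame = base frame: x ahead of the robot, y to its left, z up, the work surface at z = 0. Lengths are in mm, angles in degrees, forces in N, time in s.
With the tool pointing down it reaches from about 300 to 850 mm from the base axis. Payload 4.2 kg.
Tool frame: the origin (TCP) lies midway between the tips of the shut fingers; the grasp point (between the pads) lies 19 mm behind it; z points along the fingers, y is the line along which they close (so a half turn about z gives the same grasp; the last joint's range is limited). The gripper opens to 91 mm and grips with 3 to 60 N. Pads are 32 mm wide; open, the fingers measure 118 mm over their backs; the gripper's body (76 mm by 178 mm) begins 60 mm behind the grasp point.
Start: joints at [70.989, 18.312, 89.639, -0, 72.044, -1.146], TCP at [176.397, 547.291, 213.976] pointing down, gripper open.
Joint ranges: [-177.97, 177.97], [-48.28, 115.42], [12.27, 149.76], [-77.06, 257.06], [2.81, 150.46], [-146.56, 146.56]. Speed limits (degrees/s): [147.25, 147.25, 180, 180, 180, 180].

INTERFACE

Orientations are given as [roll, pitch, yaw] about the fixed x, y, z axes, in that order (R = Rz(yaw) Ry(pitch) Rx(roll)).
In Python, from workcell import env gives the robot as it stands.
- The arm moves only by the shell command python3 -m jog 'ROWS' [FORCE]. ROWS is a JSON object of lists of equal length, an entry for each row: "jaw": the finger opening in mm, from 0 to 91.2; "slide": the shift along the tool's x, y, z in units of 30 mm (1.0 is 30 mm), a list of three; "spin": the turn about the tool's z in units of 8 degrees (1.0 is 8 degrees). In form: {"jaw": [jaw, ...], "slide": [[dx, dy, dz], ...], "spin": [spin, ...]}. A call has 1 to 10 rows; each row shifts and turns the commanded pose from where the row before left it, along the tool's axes as they then stand; what a row does not reach is not made up. A row lasts 1/10 s, in which the tool goes at most 50 mm and 8.59 degrees, less where a joint would pass 70% of its speed; a pose out of reach is approached as far as the arm can. A call is refused whole if a number of a shift passes 1 or a number of a turn 1, either way. A call with a gripper value outside its range is refused whole. The fingers move at their own pace and stop on an object; FORCE is the grip in N (left out, the last holds). Time passes only in rows, so rows that do not move let the fingers close. It gives the time, the measured TCP pose, the force, the opening and the grip force at its end, in the units of the state.
- env.state(): the state, without advancing time (a new reading comes with each control period).
- env.grab_frame(name): name is "scene" or "top"; returns the picture (480x640x3 uint8, red, green, blue); there is no depth.
- env.camera_model(name): a dict with "fx", "fy", "cx", "cy" (pixels), "D" ([k1, k2, p1, p2, k3] as OpenCV has them; the pictures are not rectified), "camera_from_world" (4x4, takes a point from world to camera coordinates). Camera axes: x right, y up, looking along -z (the intrinsics and any distortion apply to the point x, -y, -z); pixel columns grow to the right and rows downward; lengths in mm; the calibration is good to about 2 mm. A picture is of the moment at which its call begins. camera_model takes no time and is no camera call.
- env.job_done(): hands the job in; it is judged then, once.
The state is a dict: "time_s": time; "qpos": joint angles; "qvel": joint speeds; "effort": joint torques, N m; "ee_pos": TCP position; "ee_rot": TCP orientation; "force": force on the tool from outside, world axes, zero at the start; "torque": the same for the moment, N m; "gripper_width": finger opening in mm; "gripper_force": force on a finger pad.
Only numpy, scipy, OpenCV 4.12 (cv2) and the standard library are available. Lean on these libraries where they do the work, as an engineer would, in place of code of your own. Each camera call takes 0.05 s, during which the arm holds its last target. There are 200 camera calls.

## Working session

There is one attempt and no reset: what is moved stays moved. The work goes in short steps, Python scripts to look and compute and a shell command to move; the robot and the scene stay as the last step left them, time stands still between calls to the robot, and variables do not carry over. Pictures are saved under pics/ and viewed, at most 10 in all, crops included, and the job is handed in when it is done.

```bash
mkdir -p pics; python3 - <<'E'
from workcell import env
import cv2
for n in("scene","top"):
    cv2.imwrite(f"pics/{n}0.png",env.grab_frame(n)[...,::-1]); print(env.camera_model(n))
s=env.state();print(s['time_s'],s['ee_pos'],s['ee_rot'],s['gripper_width'])
E
```

```text
{'fx': 514.429765893892, 'fy': 514.429765893892, 'cx': 324.26955417277657, 'cy': 238.90479889422045, 'D': array([-0.04120642,  0.        ,  0.        ,  0.        ,  0.        ]), 'camera_from_world': array([[-8.74139446e-01, -4.85453965e-01,  1.46518256e-02,
         3.43664277e+02],
       [ 3.41132447e-01, -5.92232473e-01,  7.29992706e-01,
        -3.61316106e+02],
       [-3.45700567e-01,  6.43113633e-01,  6.83297865e-01,
        -6.44055740e+02],
       [ 0.00000000e+00,  0.00000000e+00,  0.00000000e+00,
         1.00000000e+00]])}
{'fx': 605.3025001110778, 'fy': 605.3025001110778, 'cx': 325.53570799515876, 'cy': 240.88371416099, 'D': array([0.0642052, 0.       , 0.       , 0.       , 0.       ]), 'camera_from_world': array([[-4.91134961e-03, -9.99816096e-01, -1.85378677e-02,
        -1.61706444e+02],
       [ 9.91459163e-01, -7.28463044e-03,  1.30213908e-01,
        -4.89869516e+02],
       [-1.30325002e-01, -1.77400128e-02,  9.91312607e-01,
        -8.76161113e+02],
       [ 0.00000000e+00,  0.00000000e+00,  0.00000000e+00,
         1.00000000e+00]])}
0.1 [176.23845513 546.86363554 213.20884444] [-1.79909842e+02 -1.76311048e-03  1.62133821e+02] 91.2196683995629
```

View pics/scene0.png

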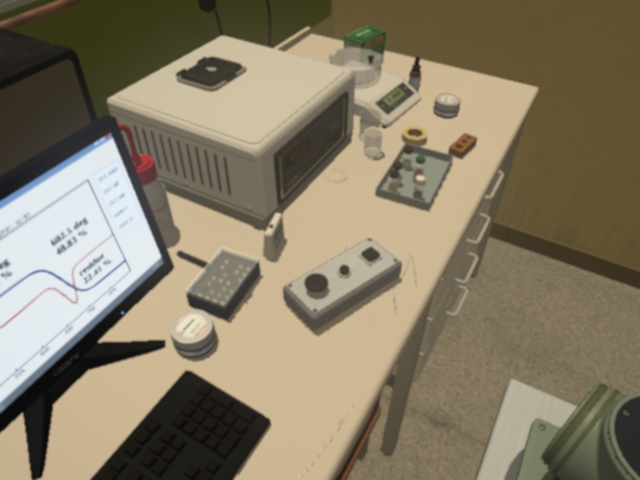

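View pics/top0.png

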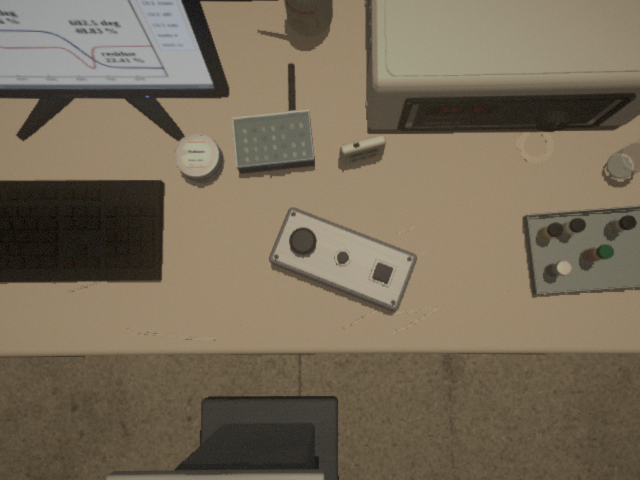

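The top view shows the station with the mushroom at about (302,241), the small button at (343,257) and the square key at (383,273). In the scene view they are at about (316,284), (344,270) and (371,255). Next I segment and triangulate them.

```bash
cat > h.py <<'E'
import numpy as np,cv2
from workcell import env
def ray(n,uv):
    m=env.camera_model(n);K=np.array([[m['fx'],0,m['cx']],[0,m['fy'],m['cy']],[0,0,1]])
    p=cv2.undistortPoints(np.array([[uv]],float),K,m['D'])[0,0]
    T=m['camera_from_world'];R=T[:3,:3]
    d=R.T@np.array([p[0],-p[1],-1]);return -R.T@T[:3,3],d/np.linalg.norm(d)
def plane(n,uv,z):
    o,d=ray(n,uv);return o+d*(z-o[2])/d[2]
def tri(a,b):
    (o,d),(p,e)=ray("top",a),ray("scene",b)
    s,t=np.linalg.lstsq(np.c_[d,-e],p-o,rcond=None)[0]
    return (o+d*s+p+e*t)/2,np.linalg.norm(o+d*s-p-e*t)
E
python3 - <<'E'
from h import *
G={"top":[(302,241),(343,257),(383,273)],"scene":[(316,284),(344,270),(371,255)]}
C={}
for n in G:
    im=cv2.imread(f"pics/{n}0.png");g=cv2.cvtColor(im,cv2.COLOR_BGR2GRAY)
    for th in(65,85):
        l,c,st,ce=cv2.connectedComponentsWithStats((g<th).astype(np.uint8))[0:4]
        for i,(u,v) in enumerate(G[n]):
            k=c[v,u];C[n,i,th]=ce[k];print(n,th,i,k,st[k],ce[k].round(1))
for th in(65,85):
  for i,z in enumerate((67,57,57)):
    X,e=tri(C["top",i,th],C["scene",i,th]);print(th,i,X.round(1),round(e,1),plane("top",C["top",i,th],z).round(1),plane("scene",C["scene",i,th],z).round(1))
t=cv2.imread("pics/top0.png")[200:320,260:425];s=cv2.imread("pics/scene0.png")[230:335,275:410]
f=lambda a:cv2.resize(a,(400,300*1),interpolation=cv2.INTER_CUBIC)
cv2.imwrite("pics/crop.png",np.hstack([cv2.convertScaleAbs(f(t),alpha=1.6),cv2.convertScaleAbs(f(s),alpha=1.6)]))
E
```

```text
top 65 0 0 [     0      0    640    480 261988] [332.9 240.2]
top 65 1 0 [     0      0    640    480 261988] [332.9 240.2]
top 65 2 0 [     0      0    640    480 261988] [332.9 240.2]
top 85 0 29 [289 228  27  29 597] [302.4 241.8]
top 85 1 31 [338 252  10  12  92] [342.3 257.4]
top 85 2 35 [373 263  19  21 261] [382.1 272.9]
scene 65 0 33 [306 275  20  16 238] [315.9 282.6]
scene 65 1 32 [341 267   6   7  33] [343.8 269.9]
scene 65 2 0 [     0      0    640    480 248991] [352.1 246.5]
scene 85 0 211 [305 275  22  18 326] [316.  283.5]
scene 85 1 209 [340 266   8   8  53] [343.9 269.6]
scene 85 2 206 [363 248  16  13 137] [370.4 254.3]
65 0 [ 498.8 -173.    12.8] 14.0 [ 485.  -175.9   67. ] [ 481.5 -128.6   67. ]
65 1 [ 471.9 -180.1   60.3] 29.0 [ 486.3 -175.8   57. ] [ 458.7 -185.6   57. ]
65 2 [ 462.  -180.9  120.9] 32.8 [ 486.3 -175.8   57. ] [ 472.6 -244.5   57. ]
85 0 [ 483.6 -131.9   60.7] 0.6 [ 483.1 -132.1   67. ] [ 480.5 -127.    67. ]
85 1 [ 461.  -189.6   53.1] 1.0 [ 461.  -189.4   57. ] [ 458.9 -186.3   57. ]
85 2 [ 437.9 -247.1   52.5] 1.5 [ 438.3 -246.5   57. ] [ 435.5 -243.    57. ]
```

View pics/crop.png

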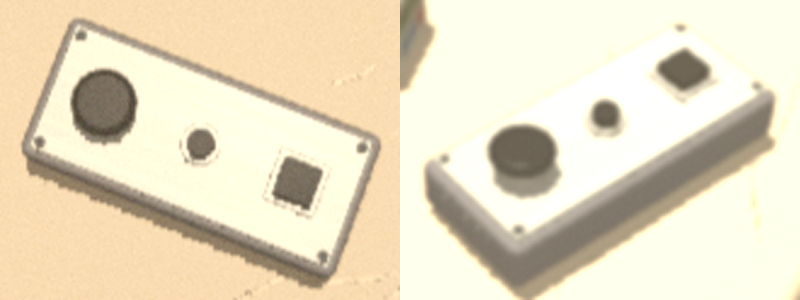

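The crop confirms the button identities. The spacing measures 61.7 mm, which agrees with 62. The tops are at about square (438,-246), small (461,-189) and mushroom (482,-131), and the tool's yaw already suits the row. I'll shut the gripper and travel along a straight chord at z≈214.

```bash
python3 -m jog '{"jaw":[0,0,0,0,0,0,0,0,0,0],"slide":[[-0.3,-0.4,0],[-0.69,-0.95,0],[-0.69,-0.95,0],[-0.69,-0.95,0],[-0.69,-0.95,0],[-0.69,-0.95,0],[-0.69,-0.95,0],[-0.69,-0.95,0],[-0.69,-0.95,0],[-0.69,-0.95,0]],"spin":[0,0,0,0,0,0,0,0,0,0]}' 20
```

```text
time_s: 1.1
ee_pos: [279.5, 229.4, 213.8]
ee_rot: [-180.0, 0.0, 162.2]
force: [0.4, -0.1, 0.3]
gripper_width: 14.3
gripper_force: 0.0
```

```bash
python3 -m jog '{"jaw":[0,0,0,0,0,0,0,0,0,0],"slide":[[-0.69,-0.95,0],[-0.69,-0.95,0],[-0.69,-0.95,0],[-0.69,-0.95,0],[-0.69,-0.95,0],[-0.69,-0.95,0],[-0.69,-0.95,0],[-0.69,-0.95,0],[-0.69,-0.95,0],[-0.69,-0.95,0]],"spin":[0,0,0,0,0,0,0,0,0,0]}'
cat >> h.py <<'E'
def go(x,y,z):
    from scipy.spatial.transform import Rotation as R
    s=env.state();r=R.from_euler('xyz',s['ee_rot'],degrees=True)
    print(s['ee_pos'].round(1),s['ee_rot'].round(1),(r.inv().apply(np.array([x,y,z])-s['ee_pos'])/30).round(3))
E
python3 -c "
from h import *
go(438,-246,110);print(env.state()['qpos'])"
```

```text
time_s: 2.1
ee_pos: [388.5, -104.7, 213.8]
ee_rot: [-180.0, -0.0, 162.1]
force: [0.5, 0.4, 1.9]
gripper_width: 0.6
gripper_force: 0.0
[ 388.5 -104.7  213.8] [-180.    -0.   162.1] [-3.019 -3.976  3.46 ]
[-1.67128085e+01  2.54381398e+00  1.09828106e+02 -1.58643243e-03
  6.76437650e+01 -8.88033862e+01]
```

```bash
python3 -m jog '{"jaw":[0,0,0,0,0,0,0,0],"slide":[[-0.6,-0.8,0],[-0.6,-0.8,0],[-0.6,-0.8,0.6],[-0.4,-0.6,0.7],[-0.2,-0.3,0.7],[0,0,0.7],[0,0,0.4],[0,0,0]],"spin":[0,0,0,0,-0.4,0,0,0]}'
python3 -c "
from h import *
go(438,-246,62)
for n in('top','scene'):cv2.imwrite(f'pics/{n}1.png',env.grab_frame(n)[...,::-1])
t=cv2.imread('pics/top1.png')[150:350,200:467];s=cv2.imread('pics/scene1.png')[150:350,230:497]
cv2.imwrite('pics/c1.png',cv2.convertScaleAbs(cv2.resize(np.hstack([t,s]),(800,300)),alpha=1.5))"
```

```text
time_s: 2.9
ee_pos: [425.3, -218.7, 119.2]
ee_rot: [179.9, -0.3, 165.3]
force: [0.1, 0.3, 1.3]
gripper_width: 0.5
gripper_force: 0.0
[ 425.3 -218.7  119.2] [179.9  -0.3 165.3] [-0.65  -0.775  1.903]
```

View pics/c1.png

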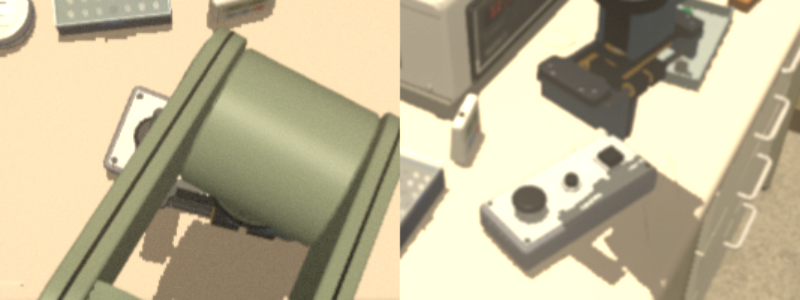

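The scene crop shows the fingers' tip hanging clear above the square-key end of the station, and the other two buttons are free. I'll correct the yaw, whose spin sign was opposite to what I expected, and centre over the key.

```bash
python3 -m jog '{"jaw":[0,0,0,0,0,0],"slide":[[-0.3,-0.4,0],[-0.3,-0.4,0.3],[0,0,0.6],[0,0,0.5],[0,0,0],[0,0,0]],"spin":[0.8,0,0,0,0,0]}'
python3 -c "
from h import *
go(438,-246,51)"
```

```text
time_s: 3.6
ee_pos: [437.6, -248.0, 79.1]
ee_rot: [-180.0, 0.0, 159.0]
force: [-0.0, -0.1, 1.0]
gripper_width: 0.5
gripper_force: 0.0
[ 437.6 -248.    79.1] [-180.    0.  159.] [0.011 0.066 0.938]
```

```bash
python3 -m jog '{"jaw":[0,0,0,0,0,0,0,0],"slide":[[0,0.06,0.3],[0,0,0.3],[0,0,0.1],[0,0,0.05],[0,0,0.05],[0,0,0.05],[0,0,0],[0,0,0]],"spin":[0,0,0,0,0,0,0,0]}'
```

```text
time_s: 4.4
ee_pos: [437.9, -245.7, 53.6]
ee_rot: [180.0, -0.0, 158.9]
force: [-1.6, 1.7, 3.2]
gripper_width: 0.2
gripper_force: 1.6
```

```bash
python3 -m jog '{"jaw":[0,0,0,0,0,0],"slide":[[0,0,0.05],[0,0,0.05],[0,0,0.03],[0,0,0],[0,0,0],[0,0,0]],"spin":[0,0,0,0,0,0]}'
```

```text
time_s: 5.0
ee_pos: [438.1, -245.9, 51.1]
ee_rot: [-180.0, 0.0, 158.9]
force: [-5.2, 3.0, 15.7]
gripper_width: 0.7
gripper_force: 7.9
```

At 15.7 N and z 51.1 the key is bottomed. I'll lift and go over the small button to the mushroom at a safe height.

```bash
python3 -m jog '{"jaw":[0,0,0,0,0,0,0,0,0,0],"slide":[[0,0,-0.3],[0,0,-0.7],[0,0,-0.8],[0,0.5,0],[0,0.8,0],[0,0.8,0],[0,0.8,0],[0,0.8,0],[0,0.4,0],[0,0,0]],"spin":[0,0,0,0,0,0,0,0,0,0]}'
python3 -c "
from h import *
go(482,-131,61)
cv2.imwrite('pics/s2.png',cv2.convertScaleAbs(cv2.resize(env.grab_frame('scene')[150:350,230:497,::-1],(800,600)),alpha=1.5))"
```

```text
time_s: 6.0
ee_pos: [482.7, -129.8, 102.9]
ee_rot: [180.0, -0.0, 159.1]
force: [0.3, 0.0, 0.5]
gripper_width: 0.8
gripper_force: 0.0
[ 482.7 -129.8  102.9] [180.   -0.  159.1] [ 0.005 -0.045  1.396]
```

View pics/s2.png

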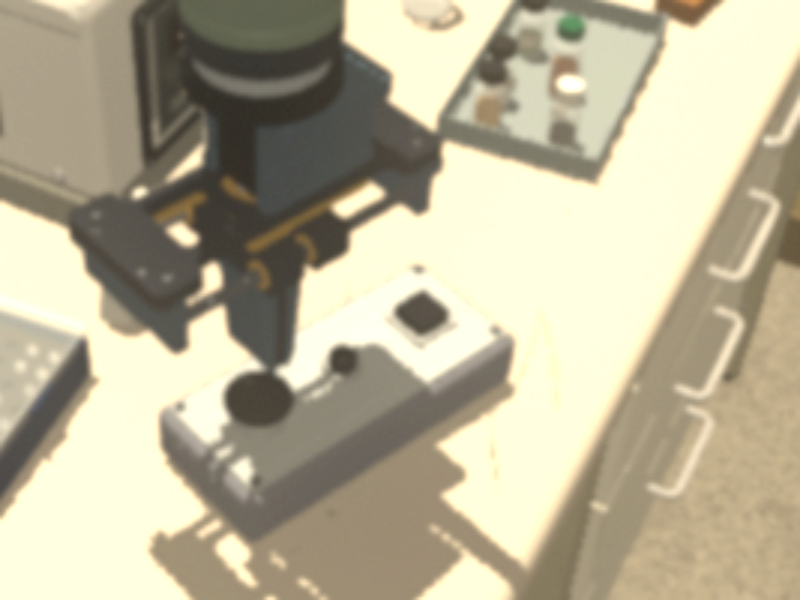

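The square key, at (420,312) in the crop, is back up, and the fingers stand over the mushroom at (260,398). I'll press now.

```bash
python3 -m jog '{"jaw":[0,0,0,0,0,0,0,0,0,0],"slide":[[0,-0.04,0.4],[0,0,0.4],[0,0,0.3],[0,0,0.1],[0,0,0.06],[0,0,0.06],[0,0,0.06],[0,0,0.04],[0,0,0],[0,0,0]],"spin":[0,0,0,0,0,0,0,0,0,0]}'
```

```text
time_s: 7.05
ee_pos: [481.7, -132.3, 61.2]
ee_rot: [-180.0, -0.0, 159.0]
force: [-3.3, -1.2, 5.6]
gripper_width: 0.6
gripper_force: 2.7
```

```bash
python3 -m jog '{"jaw":[0,0,0,0,0],"slide":[[0,0,0.03],[0,0,0.03],[0,0,0],[0,0,0],[0,0,0]],"spin":[0,0,0,0,0]}'
```

```text
time_s: 7.55
ee_pos: [481.7, -132.4, 61.1]
ee_rot: [-180.0, 0.0, 159.0]
force: [-6.4, -1.1, 18.0]
gripper_width: 0.3
gripper_force: 8.8
```

At 18 N and z 61.1 the mushroom button is bottomed. I'll lift clear and check.

```bash
python3 -m jog '{"jaw":[0,0,0,0,0,0,0,0],"slide":[[0,0,-0.3],[0,0,-0.7],[0,0,-0.9],[0,0,-0.9],[0,0,-0.7],[0,0,0],[0,0,0],[0,0,0]],"spin":[0,0,0,0,0,0,0,0]}'
python3 -c "
from h import *
cv2.imwrite('pics/s3.png',cv2.convertScaleAbs(cv2.resize(env.grab_frame('scene')[150:350,230:497,::-1],(800,600)),alpha=1.5))"
```

```text
time_s: 8.35
ee_pos: [481.2, -131.9, 162.8]
ee_rot: [180.0, -0.1, 158.9]
force: [0.2, 0.7, 0.0]
gripper_width: 0.3
gripper_force: 0.0
```

View pics/s3.png

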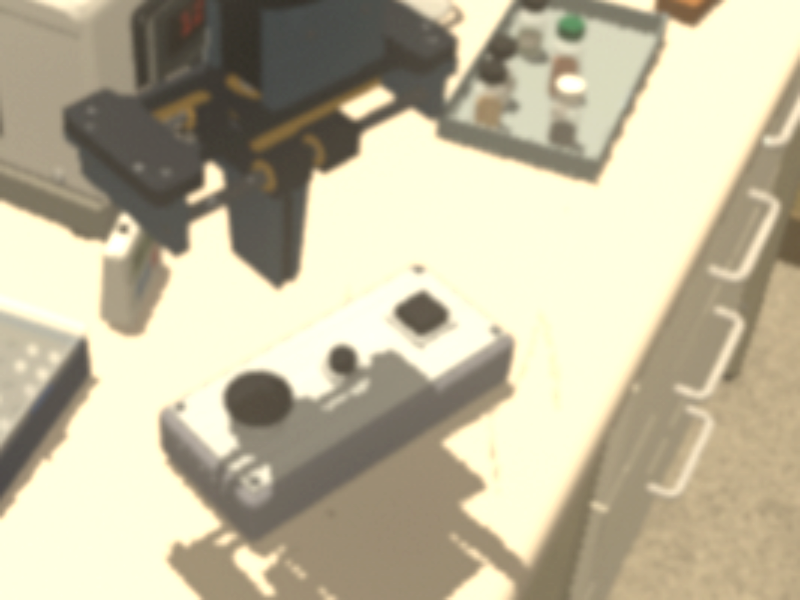

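All three buttons are up, with the mushroom at (260,398), the small button at (343,360) and the square key at (421,312). The gripper is clear, so I'm handing in.

```bash
python3 -c "
from workcell import env
print(env.job_done())"
```

```text
the job is handed in; nothing more can be done
None
```

I pressed the square key and then the mushroom button fully down, saw each spring back up, left the small button alone, and handed the job in at about 8.4 s with the arm clear.

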